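# Empty the tumbler barrel in its cradle

## Robot

A 6-joint arm with a two-finger parallel gripper is mounted at the origin on a cart in front of the work surface, level with it; the furniture and walls round the work are solid. World frame = base frame: x ahead of the robot, y to its left, z up, the work surface at z = 0. Lengths are in m, angles in rad, forces in N, time in s.
With the tool pointing down it reaches from about 0.35 to 0.975 m from the base axis. Payload 4.9 kg.
Tool frame: the origin (TCP) lies at the very end of the fingers, on their centre line; the grasp point (between the pads) lies 19 mm behind it; z points along the fingers, y is the line along which they close (so a half turn about z gives the same grasp; the last joint's range is limited). The gripper opens to 85 mm and grips with 20 to 120 N. Pads are 22 mm wide; open, the fingers measure 114 mm over their backs; the gripper's body (76 mm by 85 mm) begins 54 mm behind the grasp point. The pads swing forward as they close: fully open they stand 13 mm farther back than shut.
Start: joints at [1.066, 0.053, 1.613, -0, 1.476, -0.119], TCP at [0.235, 0.579, 0.231] pointing down, gripper open.
Joint ranges: [-3.01, 3.01], [-1.01, 2.22], [0.06, 2.58], [-1.02, 4.17], [0.09, 2.62], [-3.14, 3.14]. Speed limits (rad/s): [2.57, 2.57, 3.14, 3.14, 3.14, 3.14].

## Interface

Orientations are given as [roll, pitch, yaw] about the fixed x, y, z axes, in that order (R = Rz(yaw) Ry(pitch) Rx(roll)).
In Python, from plant import manip gives the robot as it stands. The module is installed in compiled form; this text tells all that it offers. Calls block until the motion is done:
- manip.move_pose(position, orientation): joint-space move of the TCP to a pose.
- manip.move_l(position, v=0.15, rot=None): straight line of the TCP; rot=None keeps the orientation; v is the mean speed in m/s.
- manip.set_joints(angles): joint-space move.
- manip.open_gripper() and manip.clamp(): open the fingers fully, or close them until they stop; the grip force is fixed at half the most.
- manip.dwell(seconds).
- manip.inverse_kinematics(position, orientation): joint angles nearest the present ones, or None.
- manip.get_state(): the state.
- manip.get_image(name): name is "side" or "top" or "wrist"; returns the picture (480x640x3 uint8, red, green, blue); there is no depth.
- manip.get_calibration(name): a dict with "fx", "fy", "cx", "cy" (pixels), "R" (3x3) and "t" (3): a world point X has camera coordinates R X + t. Camera axes: x right, y down, z forward; pixel columns grow to the right and rows downward; lengths in m; the calibration is good to about 2 mm. A picture is of the moment at which its call begins: read the wrist's pose just before it. get_calibration takes no time and is no camera call; for the wrist camera it gives the pose at the moment of the call.
A pose or a line that the arm cannot do raises manip.IKError and nothing moves.
- manip.sign_off(): hands the job in; it is judged then, once.
Trained networks look in the newest picture that a camera, given by its name, has taken for a name from the list of things; names that differ only in an ending like _2 or _b are one class to them, and where a whole thing is asked for, a point or a joint stands for the part that bears it (a point fixed in the world has none). Each returns a list of dicts, best first, with "p" (0 to 1); they miss things now and then, are a little off and sometimes report something else, mostly with a low value. They report only what shows in the picture. A call takes as long as a camera call.
- manip.spot_in(query, camera): "point" ([x, y, z] in m, in world coordinates, good to about 4 mm: the middle of the surface that is visible of it).
- manip.pinpoint(query, camera): "point" ([x, y, z] in m, in world coordinates, good to about 4 mm: a listed point, or the origin of a listed thing).
The state is a dict: "time_s": time; "joint_pos": joint angles; "qd": joint speeds; "joint_efforts": joint torques, N m; "tool_pos": TCP position; "orientation": TCP orientation; "ft_force": force on the tool from outside, world axes, zero at the start; "wrist_torque": the same for the moment, N m; "grip_width": opening from 0.0 (shut) to 1.0 (fully open); "finger_force": force on a finger pad.
Only numpy, scipy, OpenCV 4.12 (cv2) and the standard library are available. Lean on these libraries where they do the work, as an engineer would, in place of code of your own. Each camera call takes 0.05 s, during which the arm holds its last target. There are 200 camera calls.

## Task

Lift the loaded tumbler barrel off its wooden stand, hatch opening upward, set it down gently with its two shaft ends in the notches of the cradle, and let go. Then turn it over there, by the red knobs of its hand wheel or however you can, until the hatch opening faces straight down and both brass parts have dropped into the cradle's tray; leave it sitting in the notches like that. Do not spill the parts anywhere else, and leave the jar, tape measure and oil can alone.

Things in the scene. Friction and masses are not known exactly. Their poses are not given: they have to be found in the camera images.
- barrel_center (a point): Centre of the loose blue tumbler barrel (about 0.5 kg), on its axis half-way along the body. y: along the axis to the hand wheel; z: out through the hatch (up at first). Body: square tube with cut corners, 68 mm across the flats in x and z (flats 40 mm wide, 20 mm cut corners), 90 mm long in y. Steel shaft ends, 16 mm thick, reach y -72 and +110 mm. Grip it across the flat x sides.
- hatch (a point): Middle of the barrel's open hatch, 34 mm from the axis on its z side, 40 mm wide by 76 mm long, yellow edges, no cover; z points out of it.
- wheel_hub (a point): Centre of the barrel's hand wheel, on the axis, 100 mm from barrel_center; axes as barrel_center. Four spokes along +x, -x, +z, -z, each with a red knob centred 62 mm from here: a cylinder 22 mm thick, 24 mm long, lying along y; pinch it on its end faces (along y). The barrel, nearly balanced, turns lightly in the notches and stays at the angle it is left at.
- cradle_axis (a point): Where barrel_center belongs in the fixed grey cradle: on the line of its two notches, 130 mm above the bench; y along that line, z up. Two posts at y -54 and +54 mm (10 mm thick, 55 mm wide) end in open V-notches (mouth 40 mm, rims 15 mm above the axis) for the shaft ends. The body fits between them with 4 mm spare each end; the wheel stays outside, at either end.
- tray (a point): Middle of the floor of the cradle's aluminium tray, 9 mm above the bench, under the barrel's place; axes as cradle_axis. Inside 198 x 90 mm (x, y), rim 40 mm above the bench. Cradle base 212 x 130 mm.
- stand: Fixed wooden loading stand; origin at the centre of its underside on the bench, z up. Base 110 x 70 mm, block 84 x 60 mm (x, y); the barrel's body rests on its top 55 mm above the bench, barrel axis along the stand's y at 89 mm, between two 8 mm high lips along its x sides (2 mm play).
- part_a_center (a point): Centre of the first brass part, a plain round rod 18 mm in diameter and 64 mm long (along its y), 70 g, loose in the barrel. It rolls out of the hatch by itself once the hatch faces well down.
- part_b_center (a point): Centre of the second brass part, the same as the first.
- glue_jar: Bystander: amber jar with black lid, 57 mm wide, 91 mm tall; origin at its underside.
- tape_measure: Bystander: yellow tape measure, 36 x 72 x 65 mm; origin at its underside.
- oil_can: Bystander: green oil can with long upright spout, 66 mm wide, 126 mm tall; origin at its underside.

How it is judged:
By the outcome, as a careful person would: the job done as asked, in the order asked, and still so for the second after the job is handed in, with the robot touching nothing.
It also fails if it takes over 72 s, if anything falls off the work surface, if the arm or the gripper's body presses on something with over 40 N, if the wrist force passes 120 N, or if a joint passes its speed limit or range.

## Working session

There is one attempt and no reset: what is moved stays moved. The work goes in short steps, each a Python script; the robot and the scene stay as the last script left them, time stands still between calls to the robot, and variables do not carry over. Pictures are saved under pics/ and viewed, at most 10 in all, crops included, and the job is handed in when it is done.

```bash
mkdir -p pics
python3 - <<'E'
from plant import manip
import cv2,numpy as np
for c in ("side","top"):
    im=manip.get_image(c); cv2.imwrite(f"pics/{c}0.png",im[:,:,::-1])
    for q in ["barrel_center","hatch","wheel_hub","cradle_axis","tray","stand","glue_jar","tape_measure","oil_can","part_a_center"]:
        r=manip.pinpoint(q,c)
        print(c,q,[(np.round(d["point"],3).tolist(),round(d["p"],2)) for d in r[:2]])
    k=manip.get_calibration(c); print(np.round(-np.array(k["R"]).T@k["t"],2))
s=manip.get_state();print(s["time_s"],s["orientation"],s["ft_force"])
E
```

```text
side barrel_center [([0.532, -0.215, 0.086], 0.69)]
side hatch [([0.526, -0.216, 0.121], 0.56)]
side wheel_hub [([0.539, -0.115, 0.089], 0.76)]
side cradle_axis [([0.565, 0.202, 0.13], 0.62)]
side tray [([0.559, 0.199, 0.01], 0.81)]
side stand [([0.529, -0.209, -0.002], 0.65)]
side glue_jar [([0.747, 0.203, -0.0], 0.62), ([0.537, -0.115, 0.092], 0.5)]
side tape_measure [([0.46, 0.008, -0.005], 0.94), ([0.53, -0.216, 0.087], 0.64)]
side oil_can [([0.744, -0.103, -0.001], 0.83), ([0.526, -0.214, 0.121], 0.42)]
side part_a_center []
[ 0.29 -0.76  0.7 ]
top barrel_center [([0.527, -0.218, 0.092], 0.72)]
top hatch [([0.526, -0.214, 0.123], 0.63)]
top wheel_hub [([0.54, -0.113, 0.09], 0.9)]
top cradle_axis [([0.561, 0.203, 0.13], 0.78), ([0.543, -0.114, 0.087], 0.29)]
top tray [([0.562, 0.203, 0.013], 0.96)]
top stand []
top glue_jar [([0.749, 0.201, 0.002], 0.84)]
top tape_measure [([0.458, 0.003, -0.002], 0.72)]
top oil_can [([0.743, -0.104, -0.0], 0.72)]
top part_a_center [([0.52, -0.214, 0.061], 0.73)]
[0.54 0.02 1.13]
1.1 [ 3.14159161e+00 -5.66195156e-06  2.75581063e+00] [0.17450303 0.11189451 0.76280087]
```

View pics/top0.png

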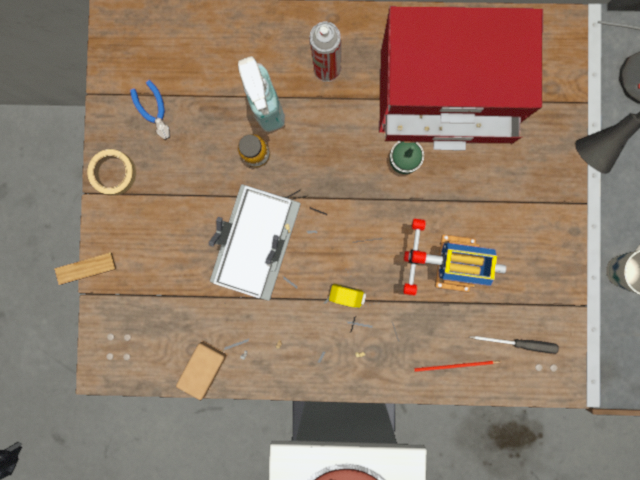

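View pics/side0.png

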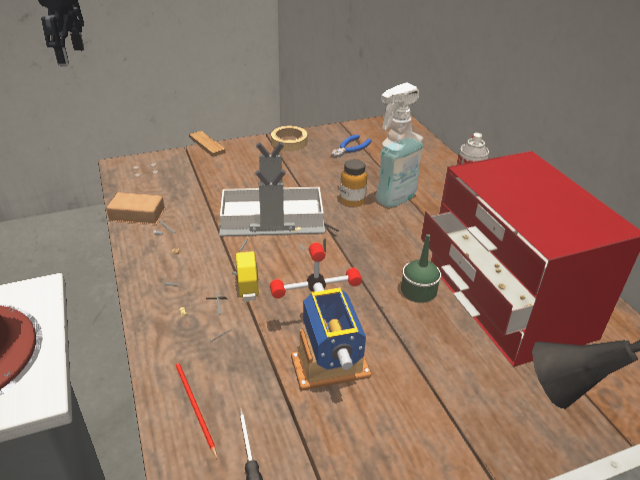

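The top view shows the barrel at px (468,265) with its wheel on the left at (416,257), and the cradle posts at (219,233) and (276,249). That gives a cradle yaw of about -0.28 and a barrel yaw of about -0.12. The side view agrees, with the hatch up. Next I'll look at both from close by with the wrist camera.

```bash
cat > h.py <<'E'
from plant import manip
import cv2,numpy as np
def grab(c,name=None):
    k=manip.get_calibration(c); im=manip.get_image(c)
    if name: cv2.imwrite(f"pics/{name}.png",im[:,:,::-1])
    return im,k
def plane(px,z,k):
    "pixel -> world point at height z"
    d=np.array([(px[0]-k["cx"])/k["fx"],(px[1]-k["cy"])/k["fy"],1.])
    R=np.array(k["R"]);o=-R.T@np.array(k["t"]);d=R.T@d
    return o+d*(z-o[2])/d[2]
def find(q,c):
    r=manip.pinpoint(q,c); return [(np.round(d["point"],4).tolist(),round(d["p"],2)) for d in r[:2]]
def st():
    s=manip.get_state(); print("t",round(s["time_s"],2),"tcp",np.round(s["tool_pos"],4),"F",np.round(s["ft_force"],1),"T",np.round(s["wrist_torque"],2),"gw",round(s["grip_width"],3),"ff",round(s["finger_force"],1),"q",np.round(s["joint_pos"],2)); return s
E
python3 - <<'E'
from h import *
P=np.pi
for nm,p,yb,qs in (("cr",[.50,.18,.36],-.28,["cradle_axis","tray"]),("ba",[.48,-.2,.34],-.12,["barrel_center","hatch","wheel_hub","part_a_center","stand"])):
    q=[manip.inverse_kinematics(p,[P,0,yb+s*P/2]) for s in(1,-1)]
    print([None if a is None else np.round(a,2) for a in q])
    q=min([a for a in q if a is not None],key=lambda a:abs(a[5]))
    manip.set_joints(q); st()
    im,k=grab("wrist","w_"+nm); np.save(nm+".npy",k,allow_pickle=True)
    for n in qs: print(n,find(n,"wrist"))
E
python3 - <<'E'
import cv2,numpy as np
cv2.imwrite("pics/both.png",cv2.resize(np.hstack([cv2.imread(f"pics/w_{n}.png") for n in("cr","ba")]),(800,300)))
E
```

```text
[array([ 0.21, -0.21,  1.65, -0.  ,  1.7 ,  0.49]), array([ 0.21, -0.21,  1.65,  0.  ,  1.7 , -2.66])]
t 2.9 tcp [0.4997 0.1807 0.3595] F [ 0.  -0.1 -0.8] T [-0.01  0.02  0.03] gw 1.0 ff 0.0 q [ 0.21 -0.21  1.65  0.    1.7   0.49]
cradle_axis [([0.5609, 0.2016, 0.13], 0.93)]
tray [([0.5626, 0.2016, 0.0076], 0.95)]
[array([-0.54, -0.24,  1.71,  0.  ,  1.67, -0.42]), array([-0.54, -0.24,  1.71, -0.  ,  1.67,  2.72])]
t 4.47 tcp [ 0.4803 -0.1993  0.3401] F [-0.4  0.  -0. ] T [-0.02 -0.02 -0.03] gw 0.999 ff 0.0 q [-0.54 -0.24  1.71  0.    1.67 -0.42]
barrel_center [([0.5246, -0.217, 0.09], 0.8), ([0.5197, -0.2136, 0.0656], 0.44)]
hatch [([0.5259, -0.2178, 0.1212], 0.56)]
wheel_hub [([0.5414, -0.12, 0.0894], 0.76)]
part_a_center [([0.5188, -0.2111, 0.0652], 0.63)]
stand []
```

View pics/both.png

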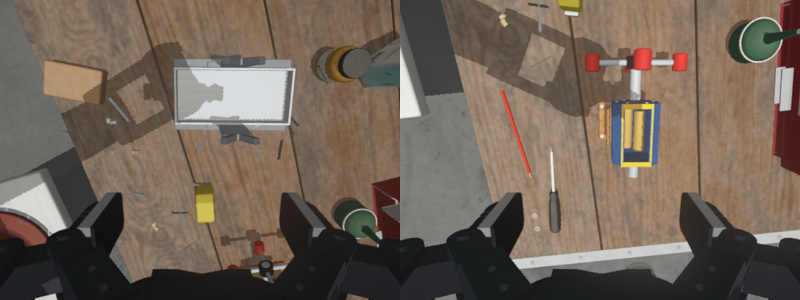

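Left half: the tray fills about (175-295, 65-128) and its edges are nearly parallel to the image, so -0.28 is close. Right half: the hatch is at (635,135), the side knobs at (592,62) and (680,62), and two rods are inside. I'll refine the yaws by segmentation.

Run:
```python
from h import *
k=np.load("ba.npy",allow_pickle=True).item(); im=cv2.imread("pics/w_ba.png"); hsv=cv2.cvtColor(im,cv2.COLOR_BGR2HSV)
m=(((hsv[...,0]<6)|(hsv[...,0]>174))&(hsv[...,1]>170)&(hsv[...,2]>110)).astype(np.uint8)
n,l,s,c=cv2.connectedComponentsWithStats(m)
kn=[(c[i],s[i,4]) for i in range(1,n) if s[i,4]>150 and c[i][0]>350 and c[i][0]<500+100]; print(kn)
pts=sorted([c for c,a in kn],key=lambda p:p[0]); A,B=plane(pts[0],.089,k),plane(pts[-1],.089,k)
print("knobs",A,B,np.linalg.norm(B-A),"yaw",np.arctan2(*(B-A)[1::-1]),"mid",(A+B)/2)
m=((abs(hsv[...,0].astype(int)-27)<5)&(hsv[...,1]>180)&(hsv[...,2]>120)).astype(np.uint8); m[:, :300]=0; m[:180]=0;m[360:]=0
m=cv2.morphologyEx(m,cv2.MORPH_OPEN,np.ones((2,2)))
h=cv2.minAreaRect(np.argwhere(m)[:,::-1].astype(np.float32)); bx=np.array([plane(p,.123,k) for p in cv2.boxPoints(h)]); print("hatch",h,bx.round(4).tolist(),bx.mean(0))
k=np.load("cr.npy",allow_pickle=True).item(); im=cv2.imread("pics/w_cr.png"); hsv=cv2.cvtColor(im,cv2.COLOR_BGR2HSV)
m=((hsv[...,1]<40)&(hsv[...,2]>140)).astype(np.uint8); m[:,:250]=0; m[:,500:]=0; m[300:]=0
m=cv2.morphologyEx(m,cv2.MORPH_OPEN,np.ones((3,3)))
n,l,s,c=cv2.connectedComponentsWithStats(m); i=1+s[1:,4].argmax()
h=cv2.minAreaRect(np.argwhere(l==i)[:,::-1].astype(np.float32)); bx=np.array([plane(p,.04,k) for p in cv2.boxPoints(h)])
print("tray",h,bx.round(4).tolist(),bx.mean(0)); 
for a,b in zip(bx,np.roll(bx,-1,0)): print(np.linalg.norm(b-a).round(4),np.arctan2(*(b-a)[1::-1]).round(3))
```

```text
[(array([387.90808416,  94.30454042]), np.int32(903)), (array([447.88429752,  98.73057851]), np.int32(605))]
knobs [ 0.54853066 -0.11378718  0.089     ] [ 0.60101426 -0.12378884  0.089     ] 0.05342809430358737 yaw -0.1883093611248733 mid [ 0.57477246 -0.11878801  0.089     ]
hatch ((0.0, 0.0), (0.0, 0.0), 0.0) [[0.2543, -0.0123, 0.123], [0.2543, -0.0123, 0.123], [0.2543, -0.0123, 0.123], [0.2543, -0.0123, 0.123]] [ 0.25433409 -0.01229733  0.123     ]
tray ((375.2037353515625, 151.4195556640625), (193.08004760742188, 112.23876190185547), 0.4476141631603241) [[0.4461, 0.174, 0.04], [0.4826, 0.2865, 0.04], [0.675, 0.2299, 0.04], [0.6524, 0.1133, 0.04]] [0.56402728 0.20091778 0.04      ]
0.1183 1.256
0.2005 -0.286
0.1188 -1.762
0.2151 2.856
```

Run:
```python
from h import *
k=np.load("ba.npy",allow_pickle=True).item(); im=cv2.imread("pics/w_ba.png"); hsv=cv2.cvtColor(im,cv2.COLOR_BGR2HSV)
m=(((hsv[...,0]<6)|(hsv[...,0]>174))&(hsv[...,1]>170)&(hsv[...,2]>110)).astype(np.uint8)
n,l,s,c=cv2.connectedComponentsWithStats(m)
pts=sorted([c[i] for i in range(1,n) if s[i,4]>150 and 250<c[i][0]<550 and c[i][1]<140],key=lambda p:p[0]); A,B=plane(pts[0],.089,k),plane(pts[-1],.089,k)
print("knobs",pts,A,B,np.linalg.norm(B-A),"yaw",np.arctan2(*(B-A)[1::-1]),"mid",(A+B)/2)
def rect(m,z):
    w=np.array([plane(p,z,k)[:2] for p in np.argwhere(m)[:,::-1]],np.float32)*1000
    h=cv2.minAreaRect(w); b=cv2.boxPoints(h)
    print(len(w),np.round(h[0],1),np.round(h[1],1),"yaws",[round(float(np.arctan2(*(q-p)[::-1])),3) for p,q in zip(b,np.roll(b,-1,0))])
print(hsv[150:280:8,345].tolist())
m=((hsv[...,0]>20)&(hsv[...,0]<33)&(hsv[...,1]>180)&(hsv[...,2]>150)).astype(np.uint8); m[:, :325]=0;m[:,430:]=0; m[:150]=0;m[280:]=0
rect(m,.122)
k=np.load("cr.npy",allow_pickle=True).item(); im=cv2.imread("pics/w_cr.png"); hsv=cv2.cvtColor(im,cv2.COLOR_BGR2HSV)
m=((hsv[...,1]<40)&(hsv[...,2]>140)).astype(np.uint8); m[:,:250]=0; m[:,500:]=0; m[300:]=0
m=cv2.morphologyEx(m,cv2.MORPH_OPEN,np.ones((3,3)))
n,l,s,c=cv2.connectedComponentsWithStats(m); i=1+s[1:,4].argmax(); rect(l==i,.04)
```

```text
knobs [array([307.12439418,  99.58966074]), array([387.90808416,  94.30454042]), array([447.88429752,  98.73057851])] [ 0.47707149 -0.10971787  0.089     ] [ 0.60101426 -0.12378884  0.089     ] 0.12473893191315402 yaw -0.11304393882887558 mid [ 0.53904287 -0.11675335  0.089     ]
[[13, 74, 100], [14, 84, 106], [112, 100, 105], [112, 95, 107], [112, 100, 107], [109, 126, 148], [108, 125, 149], [109, 124, 148], [110, 123, 149], [109, 119, 150], [109, 122, 150], [109, 122, 150], [109, 123, 151], [109, 122, 151], [109, 122, 150], [15, 71, 140], [14, 82, 159]]Traceback (most recent call last):
  File "<stdin>", line 13, in <module>
  File "<stdin>", line 9, in rect
cv2.error: OpenCV(4.12.0) /io/opencv/modules/imgproc/src/convhull.cpp:143: error: (-215:Assertion failed) total >= 0 && (depth == CV_32F || depth == CV_32S) in function 'convexHull'
```

Run:
```python
import cv2
im=cv2.imread("pics/w_cr.png")[60:240,240:500]; cv2.imwrite("pics/c1.png",cv2.resize(im,None,fx=3,fy=3))
```

```text
(no output)
```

View pics/c1.png

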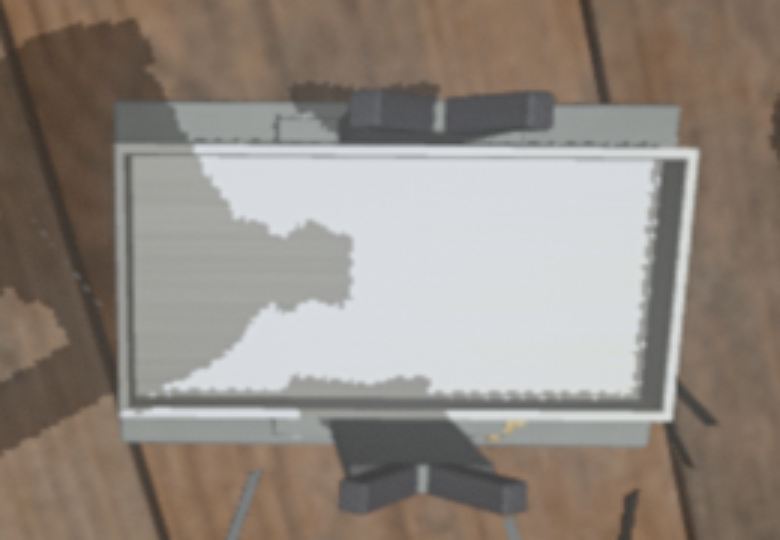

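Run:
```python
from h import *
k=np.load("cr.npy",allow_pickle=True).item()
g=lambda x,y,z:plane((x/3+240-.33,y/3+60-.33),z,k)
# rim of tray corners z=.04 outer
c=np.array([g(x,y,.04) for x,y in((115,146),(698,150),(672,421),(120,415))]);print(c.round(4).tolist(),c.mean(0))
for a,b in zip(c,np.roll(c,-1,0)): print(np.linalg.norm(b-a).round(4),np.arctan2(*(b-a)[1::-1]).round(3))
f=(g(350,108,.145)+g(553,108,.145))/2; n=(g(340,495,.145)+g(526,492,.145))/2
print(f,n,np.linalg.norm(f-n),"yaw",np.arctan2((f-n)[1],(f-n)[0])-np.pi/2,(f+n)/2, np.linalg.norm(g(350,108,.145)-g(553,108,.145)))
print("rim dirs",[np.arctan2(*(b-a)[1::-1]) for a,b in((g(350,92,.145),g(553,92,.145)),(g(340,482,.145),g(526,480,.145)))])
```

```text
[[0.4774, 0.2738, 0.04], [0.6727, 0.2166, 0.04], [0.646, 0.1248, 0.04], [0.4506, 0.1829, 0.04]] [0.56166868 0.19952529 0.04      ]
0.2035 -0.285
0.0956 -1.854
0.2039 2.852
0.0947 1.283
[0.57611431 0.2518459  0.145     ] [0.54630998 0.15037167 0.145     ] 0.10576065442191455 yaw -0.2856792659908698 [0.56121214 0.20110879 0.145     ] 0.054245366918738956
rim dirs [np.float64(-0.27852125010969464), np.float64(-0.267088466259403)]
```

```bash
python3 - <<'E'
from h import *
k=np.load("ba.npy",allow_pickle=True).item(); R=np.array(k["R"]);print("cam",-R.T@k["t"], "TCP .4803 -.1993 .3401")
P=np.pi; yb=-.113; u=np.array([-np.sin(yb),np.cos(yb),0]); c=np.array([.5275,-.2167,0])+.008*u
rot=[P,0,yb+P/2]
manip.move_pose((c+[0,0,.19]).tolist(),rot)
manip.move_l((c+[0,0,.067]).tolist(),v=.1)
st(); manip.clamp(); st()
manip.move_l((c+[0,0,.082]).tolist(),v=.05); manip.dwell(.2); st()
grab("side","s1"); print(find("barrel_center","side"),find("wheel_hub","side"))
E
python3 -c "
import cv2;im=cv2.imread('pics/s1.png')[180:420,200:460];cv2.imwrite('pics/s1c.png',cv2.resize(im,None,fx=2,fy=2))"
```

```text
cam [ 0.48799333 -0.1323822   0.48150559] TCP .4803 -.1993 .3401
t 6.83 tcp [ 0.5291 -0.2091  0.068 ] F [ 0.3 -0.1 -0.7] T [0.02 0.03 0.01] gw 0.999 ff 0.0 q [-0.51  0.08  1.87  0.    1.19 -0.39]
t 7.12 tcp [ 0.5293 -0.2091  0.0681] F [ 1.6 -0.5  0.7] T [0.91 0.1  0.4 ] gw 0.79 ff 76.2 q [-0.51  0.08  1.87  0.    1.19 -0.39]
t 7.78 tcp [ 0.528  -0.2085  0.0813] F [ 0.3  0.4 -7.2] T [0.14 0.23 0.02] gw 0.79 ff 95.0 q [-0.51  0.06  1.87 -0.    1.21 -0.39]
[([0.5287, -0.2175, 0.0978], 0.91)] []
```

View pics/s1c.png

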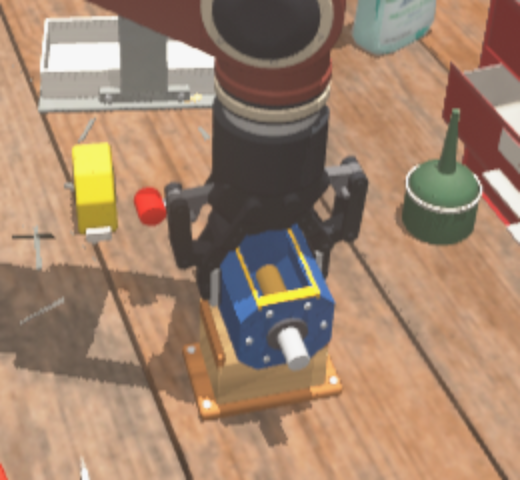

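It's lifted clear and level, with a load of about 7 N. Next: carry it to the cradle and check the fit from just above.

Run:
```python
from h import *
P=np.pi; yc=-.286; u=np.array([-np.sin(yc),np.cos(yc),0]); c=np.array([.5615,.2013,0])+.008*u; rc=[P,0,yc+P/2]
p=manip.get_state()["tool_pos"]
manip.move_l([p[0],p[1],.24],v=.12)
manip.move_pose((c+[0,0,.24]).tolist(),rc); 
manip.move_l((c+[0,0,.168]).tolist(),v=.08); manip.dwell(.2); st()
im,k=grab("wrist","w2"); np.save("w2.npy",k,allow_pickle=True)
for q in("barrel_center","wheel_hub","cradle_axis"): print(q,find(q,"wrist"))
im,k=grab("side","s2")
for q in("barrel_center","wheel_hub","cradle_axis"): print(q,find(q,"side"))
im,k=grab("top","t2")
for q in("barrel_center","wheel_hub","cradle_axis"): print(q,find(q,"top"))
a=cv2.imread("pics/w2.png"); b=cv2.imread("pics/s2.png")[100:280,180:420]
cv2.imwrite("pics/v2.png",np.hstack([cv2.resize(a,(400,300)),cv2.resize(b,(400,300))]))
```

```text
t 12.19 tcp [0.5641 0.209  0.1685] F [-0.2  0.7 -6.6] T [ 0.28 -0.09  0.01] gw 0.787 ff 91.7 q [ 0.23  0.04  1.73 -0.    1.37  0.52]
barrel_center []
wheel_hub [([0.5818, 0.267, 0.2261], 0.97)]
cradle_axis []
barrel_center [([0.5592, 0.1863, 0.1719], 0.83), ([0.745, -0.1052, -0.0031], 0.21)]
wheel_hub [([0.5609, 0.198, 0.0101], 0.73), ([0.5803, 0.2733, 0.2252], 0.69)]
cradle_axis [([0.5601, 0.2041, 0.1314], 0.75)]
barrel_center [([0.5585, 0.1898, 0.1754], 0.67)]
wheel_hub []
cradle_axis []
```

View pics/v2.png

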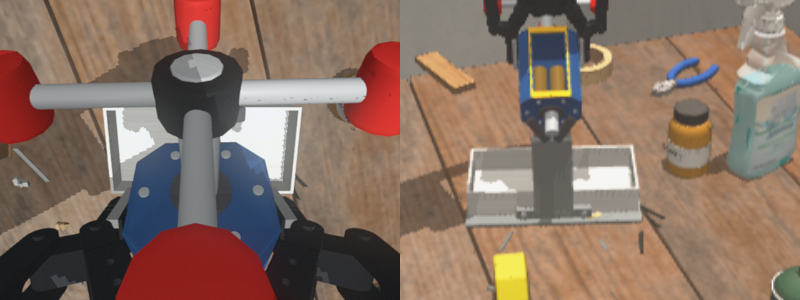

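The barrel has pitched in the grip, wheel end up by about 32°. Both rods are still visible inside, near the hatch's lower end. I'll fit its exact pose from the saved pictures before acting.

```bash
cat >> h.py <<'E'
from scipy.spatial.transform import Rotation as Ro
def proj(X,k):
    c=np.atleast_2d(X)@np.array(k["R"]).T+np.array(k["t"]); return np.c_[c[:,0]/c[:,2]*k["fx"]+k["cx"],c[:,1]/c[:,2]*k["fy"]+k["cy"]]
HATCH=np.array([[-20,-38,34],[20,-38,34],[20,38,34],[-20,38,34]])/1000
SH=np.array([[0,-72,0],[0,110,0]])/1000
KN=np.array([[62,100,0],[-62,100,0],[0,100,62],[0,100,-62]])/1000
def overlay(im,k,R,c,roll=None):
    T=lambda P:proj(P@R.T+c,k)
    cv2.polylines(im,[np.int32(T(HATCH)*4)],True,(0,255,0),1,0,2)
    cv2.polylines(im,[np.int32(T(SH)*4)],False,(255,0,255),1,0,2)
    for p in T(KN): cv2.circle(im,tuple(int(v) for v in p),3,(255,255,0),-1)
    return im
E
python3 - <<'E'
from h import *
ks=manip.get_calibration("side"); kw=np.load("w2.npy",allow_pickle=True).item()
S=cv2.imread("pics/s2.png");W=cv2.imread("pics/w2.png")
R=(Ro.from_euler("z",-.286)*Ro.from_euler("x",.55)).as_matrix(); hub=np.array([.581,.270,.2256])
c=hub-.1*R[:,1]; print(c)
overlay(S,ks,R,c);overlay(W,kw,R,c)
cv2.imwrite("pics/v3.png",np.hstack([cv2.resize(W,(400,300)),cv2.resize(S[90:240,220:420],(400,300),interpolation=cv2.INTER_CUBIC)]))
E
```

```text
[0.55694884 0.1882105  0.17333128]
```

View pics/v3.png

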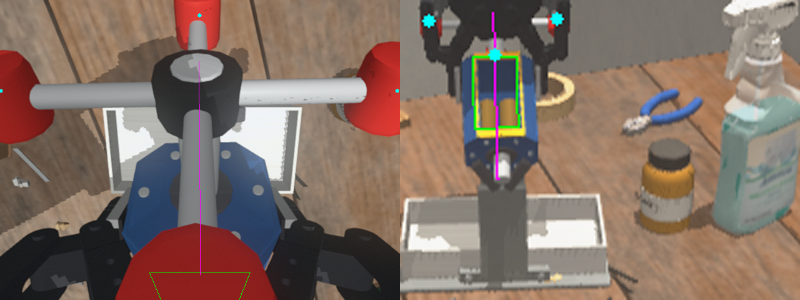

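Run:
```python
from h import *
ks=manip.get_calibration("side")
pix=np.array([[258,303],[318,290],[296,362]])/2+[200,180] # near hatch corners, shaft end (s1c)
obs=np.array([[258,303],[318,290],[296,362]])
for off in (0,.008,.016,.024):
  for tilt in(0,.1,.2,.3):
    R=(Ro.from_euler("z",-.113)*Ro.from_euler("x",tilt)).as_matrix()
    piv=np.array([.528,-.2085,.1023]); c=piv-R[:,1]*off
    p=(proj(np.r_[HATCH[:2],SH[:1]]@R.T+c,ks)-[200,180])*2
    print(off,tilt,p.round(0).tolist())
print(obs.tolist())
R=(Ro.from_euler("z",-.286)*Ro.from_euler("x",.55)).as_matrix(); c=np.array([.558,.1885,.173])
print("TCP, +19, +27 in barrel frame",[(R.T@(np.array([.5641,.209,.1685+d])-c)).round(4) for d in(0,.019,.027)])
st()
```

```text
0 0 [[248.0, 282.0], [305.0, 272.0], [288.0, 348.0]]
0 0.1 [[249.0, 289.0], [306.0, 280.0], [288.0, 355.0]]
0 0.2 [[250.0, 297.0], [307.0, 287.0], [287.0, 361.0]]
0 0.3 [[251.0, 304.0], [307.0, 294.0], [286.0, 366.0]]
0.008 0 [[251.0, 290.0], [308.0, 280.0], [292.0, 357.0]]
0.008 0.1 [[252.0, 298.0], [309.0, 289.0], [291.0, 365.0]]
0.008 0.2 [[253.0, 307.0], [310.0, 297.0], [290.0, 371.0]]
0.008 0.3 [[254.0, 314.0], [311.0, 304.0], [289.0, 377.0]]
0.016 0 [[254.0, 299.0], [312.0, 289.0], [295.0, 366.0]]
0.016 0.1 [[255.0, 308.0], [313.0, 298.0], [294.0, 375.0]]
0.016 0.2 [[256.0, 317.0], [313.0, 307.0], [293.0, 382.0]]
0.016 0.3 [[256.0, 325.0], [314.0, 315.0], [292.0, 388.0]]
0.024 0 [[257.0, 307.0], [316.0, 297.0], [299.0, 376.0]]
0.024 0.1 [[258.0, 317.0], [316.0, 307.0], [298.0, 385.0]]
0.024 0.2 [[259.0, 327.0], [317.0, 317.0], [296.0, 392.0]]
0.024 0.3 [[259.0, 336.0], [317.0, 326.0], [295.0, 399.0]]
[[258, 303], [318, 290], [296, 362]]
TCP, +19, +27 in barrel frame [array([ 0.0001,  0.0159, -0.015 ]), array([0.0001, 0.0258, 0.0012]), array([0.0001, 0.03  , 0.008 ])]
t 12.79 tcp [0.564  0.209  0.1682] F [ 1.  2. -6.] T [ 0.26 -0.16  0.01] gw 0.788 ff 92.0 q [ 0.23  0.04  1.73 -0.    1.37  0.52]
```

The barrel slid and tilted during the carry until its top knob rested on the gripper body. Fit: tilt 0.55 rad, grasp point 26 mm from centre toward the wheel. I'll raise it, tilt the tool to bring the barrel level, and measure again.

```bash
cat > a.py <<'E'
from h import *
yc=-.286; CR=np.array([.5615,.2013,.130]); RL=Ro.from_euler("z",yc)
E
python3 - <<'E'
from a import *
p=np.array(manip.get_state()["tool_pos"]); manip.move_l((p+[0,0,.06]).tolist(),v=.1)
s=manip.get_state(); Rt=Ro.from_euler("xyz",s["orientation"])
Rb=Ro.from_euler("z",yc)*Ro.from_euler("x",.55)
rel=Rb.inv()*Rt; tb=np.array([0,.016,-.015])
o=(RL*rel).as_euler("xyz").tolist(); P=CR+[0,0,.085]+RL.apply(tb)
q=manip.inverse_kinematics(P.tolist(),o); print(q)
manip.move_l(P.tolist(),v=.06,rot=o); manip.dwell(.2); st()
for c in("side","top","wrist"):
    im,k=grab(c,c[0]+"4"); 
    if c=="wrist": np.save("w4.npy",k,allow_pickle=True)
    for qn in("barrel_center","wheel_hub","hatch","cradle_axis"): print(c,qn,find(qn,c))
print(CR+[0,0,.085], CR+[0,0,.085]+RL.apply([0,.1,0]))
E
```

```text
[ 0.42559687  0.28478737  1.47579613 -0.41350203  1.74728448  0.71474675]
t 14.44 tcp [0.5665 0.216  0.2016] F [-0.6 -0.1 -7.4] T [ 0.95 -0.25 -0.05] gw 0.787 ff 91.9 q [ 0.42  0.28  1.48 -0.41  1.75  0.71]
side barrel_center [([0.5613, 0.2015, 0.2153], 0.95)]
side wheel_hub [([0.5875, 0.2973, 0.2182], 0.66)]
side hatch [([0.5594, 0.2006, 0.2516], 0.77)]
side cradle_axis [([0.5609, 0.2023, 0.131], 0.91)]
top barrel_center [([0.5661, 0.2026, 0.218], 0.68)]
top wheel_hub [([0.4585, 0.0058, -0.0018], 0.22)]
top hatch [([0.561, 0.2015, 0.2476], 0.91)]
top cradle_axis []
wrist barrel_center []
wrist wheel_hub [([0.5901, 0.2953, 0.2154], 0.87)]
wrist hatch [([0.5884, 0.2944, 0.2141], 0.71)]
wrist cradle_axis []
[0.5615 0.2013 0.215 ] [0.5897117 0.297238  0.215    ]
```

Level, and within about 2 mm of the target. I'll lower it with force checks.

Run:
```python
from a import *
p=np.array(manip.get_state()["tool_pos"]); z0=p[2]-.085 # tcp z when seated
f0=np.array(manip.get_state()["ft_force"])
manip.move_l([p[0],p[1],z0+.050],v=.06)
for h in (.04,.03,.02,.012,.008,.006,.004,.002,0,-.002):
    manip.move_l([p[0],p[1],z0+h],v=.04 if h>.015 else .02)
    f=np.array(manip.get_state()["ft_force"])-f0; print(h,f.round(1))
    if np.linalg.norm(f)>5: break
st()
for c in("side","wrist"):
    im,k=grab(c,c[0]+"5"); 
    for qn in("barrel_center","wheel_hub"): print(c,qn,find(qn,c))
```

```text
0.04 [ 0.5 -0.5 -0.5]
0.03 [-0.   0.4  0.5]
0.02 [-0.3 -0.3 -0.7]
0.012 [-0.3 -0.  -0.7]
0.008 [ 0.5 -0.6 -0.7]
0.006 [-0.3 -0.5 -0.9]
0.004 [ 0.5 -0.9  0.1]
0.002 [ 0.8 -0.3 -0.3]
0 [ 2.8 -2.   2.3]
-0.002 [ 3.3 -0.9 10.3]
t 19.27 tcp [0.5672 0.2166 0.1151] F [ 3.6 -0.7  3.3] T [-0.11 -0.32 -0.23] gw 0.784 ff 92.5 q [ 0.43  0.37  1.53 -0.41  1.63  0.77]
side barrel_center [([0.5674, 0.201, 0.1263], 0.7)]
side wheel_hub [([0.5846, 0.2995, 0.1294], 0.72)]
wrist barrel_center []
wrist wheel_hub [([0.5911, 0.295, 0.1293], 0.67)]
```

Run:
```python
import cv2,numpy as np
a=cv2.imread("pics/w5.png"); b=cv2.imread("pics/s5.png")[120:270,180:380]
cv2.imwrite("pics/v5.png",np.hstack([cv2.resize(a,(400,300)),cv2.resize(b,(400,300),interpolation=cv2.INTER_CUBIC)]))
```

```text
(no output)
```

View pics/v5.png

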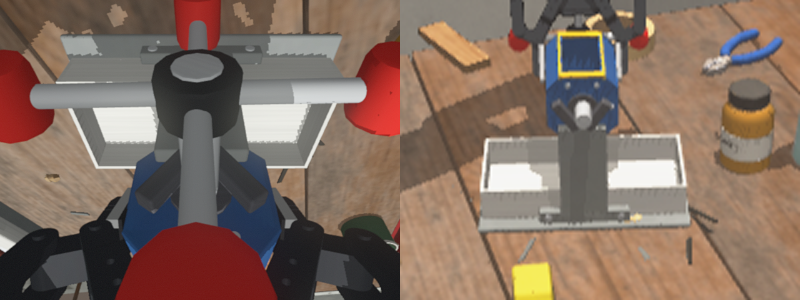

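Both shaft ends sit in the notches: the near one in the V at (580,110), the far post's V under the hub. Releasing and retreating.

Run:
```python
from a import *
p=np.array(manip.get_state()["tool_pos"])
manip.move_l((p+[0,0,.0015]).tolist(),v=.03)
manip.open_gripper(); st()
p=np.array(manip.get_state()["tool_pos"])
manip.move_l((p+RL.apply([0,-.006,.01])).tolist(),v=.06); st()
manip.move_l((p+RL.apply([0,-.006,.13])).tolist(),v=.15); st()
q=np.array([.45,.10,.33]); manip.move_pose(q.tolist(),[np.pi,0,yc+np.pi/2])
for c in("side","top","wrist"):
    im,k=grab(c,c[0]+"6")
    for qn in("barrel_center","wheel_hub","hatch","part_a_center"): print(c,qn,find(qn,c))
    if c=="wrist": np.save("w6.npy",k,allow_pickle=True)
st()
a=cv2.imread("pics/w6.png"); b=cv2.imread("pics/s6.png")[120:270,180:380]
cv2.imwrite("pics/v6.png",np.hstack([cv2.resize(a,(400,300)),cv2.resize(b,(400,300),interpolation=cv2.INTER_CUBIC)]))
```

```text
t 20.18 tcp [0.5669 0.2166 0.1166] F [-0.6 -0.4  0.1] T [ 0.23 -0.05  0.05] gw 0.998 ff 0.0 q [ 0.43  0.36  1.52 -0.41  1.63  0.77]
t 20.52 tcp [0.5656 0.2108 0.1276] F [ 0.9  0.5 -1.1] T [ 0.26 -0.06 -0.04] gw 0.998 ff 0.0 q [ 0.42  0.34  1.53 -0.41  1.64  0.75]
t 21.48 tcp [0.5646 0.2106 0.2452] F [-0.3  0.  -0.8] T [ 0.2  -0.07 -0.02] gw 1.003 ff 0.0 q [ 0.42  0.24  1.45 -0.42  1.81  0.68]
side barrel_center [([0.565, 0.2029, 0.1305], 0.74)]
side wheel_hub [([0.5926, 0.2993, 0.1323], 0.93)]
side hatch [([0.5608, 0.2012, 0.163], 0.92)]
side part_a_center []
top barrel_center [([0.5644, 0.2009, 0.1299], 0.67)]
top wheel_hub [([0.5931, 0.301, 0.1304], 0.71)]
top hatch [([0.5621, 0.1995, 0.1623], 0.79)]
top part_a_center [([0.5495, 0.1951, 0.1071], 0.6)]
wrist barrel_center [([0.5634, 0.2014, 0.1279], 0.86)]
wrist wheel_hub []
wrist hatch [([0.5592, 0.2, 0.1585], 0.62)]
wrist part_a_center [([0.5522, 0.1963, 0.1101], 0.64)]
t 23.01 tcp [0.45   0.1    0.3301] F [-0.1  0.5  0.7] T [-0.04 -0.06  0.02] gw 0.999 ff 0.0 q [ 0.06 -0.39  1.84 -0.    1.69  0.34]
```

View pics/v6.png

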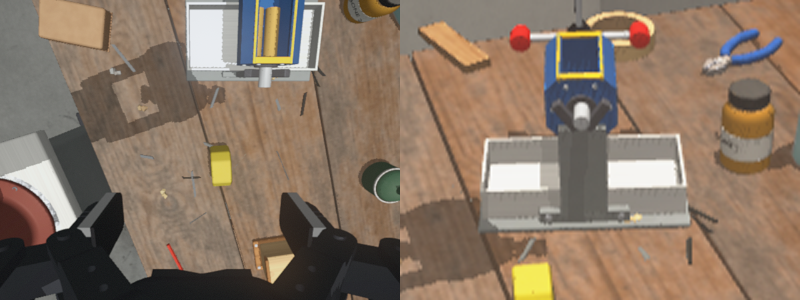

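The barrel sits in the notches with the hatch up and both rods inside. Hub at about (.592,.299,.130). Now the first quarter turn by the top knob, toward the robot.

```bash
cat > turn.py <<'E'
from a import *
XB=RL.apply([1,0,0]); Z=np.array([0,0,1.])
def turn(hub,a0,a1,dz=.021,step=10):
    "pinch the knob at angle a0 (deg from up, positive toward -x_b), swing to a1, release, retreat"
    tcp=lambda a:(hub+.062*(-np.sin(np.radians(a))*XB+np.cos(np.radians(a))*Z)-[0,0,dz])
    s0=manip.get_state(); P=tcp(a0)
    c=[(q,ps) for ps in (yc,yc+np.pi) if (q:=manip.inverse_kinematics((P+[0,0,.07]).tolist(),[np.pi,0,ps])) is not None]
    q,ps=min(c,key=lambda t:abs(t[0][5])); rot=[np.pi,0,ps]; print("psi",round(ps,2),"q6",round(q[5],2))
    manip.move_pose((P+[0,0,.07]).tolist(),rot); manip.move_l(P.tolist(),v=.1); st()
    manip.clamp(); st()
    for a in np.linspace(a0,a1,max(2,int(round(abs(a1-a0)/step))+1))[1:]:
        manip.move_l(tcp(a).tolist(),v=.05)
        f=np.array(manip.get_state()["ft_force"]); print(round(a),f.round(1),end=" ")
        if np.linalg.norm(f)>35: print("STOP"); break
    print(); manip.dwell(.1); st(); manip.open_gripper()
    p=np.array(manip.get_state()["tool_pos"]); manip.move_l((p+[0,0,.11]).tolist(),v=.15)
def knobs(c):
    im,k=grab(c,c[0]+"k%d"%(manip.get_state()["time_s"]*10)); hsv=cv2.cvtColor(im,cv2.COLOR_RGB2HSV)
    m=(((hsv[...,0]<6)|(hsv[...,0]>174))&(hsv[...,1]>170)&(hsv[...,2]>90)).astype(np.uint8)
    n,l,s,ce=cv2.connectedComponentsWithStats(m); return [(ce[i].round(1).tolist(),int(s[i,4])) for i in range(1,n) if s[i,4]>15],k
E
python3 - <<'E'
from turn import *
hub=np.array([.592,.299,.130])
turn(hub,0,90)
manip.move_pose([.42,.10,.33],[np.pi,0,yc+np.pi/2]); st()
for c in("side","top"):
    kn,k=knobs(c); print(c,kn); print("expect",proj(hub+np.array([.062*XB,-.062*XB,.062*Z,-.062*Z,0*Z]),k).round(1).tolist())
    for qn in("barrel_center","wheel_hub","hatch"): print(c,qn,find(qn,c))
E
```

```text
psi 2.86 q6 -0.93
t 25.02 tcp [0.5924 0.2992 0.1717] F [-0.5  0.3  0. ] T [ 0.05 -0.05  0.03] gw 1.001 ff 0.0 q [ 0.36  0.18  1.57 -0.    1.38 -0.93]
t 25.61 tcp [0.592  0.2984 0.1714] F [-1.4 -3.5  3.7] T [-0.58  0.27 -0.06] gw 0.27 ff 59.0 q [ 0.36  0.18  1.57 -0.    1.39 -0.93]
10 [ 4.8 -6.7  2.6] 20 [ 6.3 -6.6  6.1] 30 [ 5.8 -5.4  6.8] 40 [ 4.7 -3.3  8. ] 50 [ 4.3 -3.4 11.6] 60 [ 0.4 -2.2 12.9] 70 [-2.3 -1.6 14. ] 80 [-4.7 -1.  14.6] 90 [-3.  -0.7 12. ] 
t 29.01 tcp [0.5345 0.3178 0.1129] F [-3.7 -0.4 11. ] T [-0.64 -0.06 -0.17] gw 0.272 ff 79.9 q [ 0.42  0.14  1.72 -0.    1.27 -0.87]
t 31.63 tcp [0.4199 0.1002 0.329 ] F [-0.2  0.4 -0.9] T [-0.05  0.    0.  ] gw 0.997 ff 0.0 q [ 0.06 -0.47  1.9   0.    1.71  0.35]
side [([275.6, 110.3], 104), ([240.1, 131.5], 98), ([298.3, 142.5], 95), ([544.6, 204.3], 9854), ([614.2, 282.5], 1040), ([598.3, 251.1], 47), ([587.6, 253.2], 20), ([580.9, 259.4], 32), ([588.7, 305.7], 18), ([496.2, 343.7], 74), ([581.2, 326.4], 22), ([195.0, 406.3], 446)]
expect [[298.6, 136.3], [239.3, 137.3], [268.2, 109.4], [269.9, 162.6], [269.1, 136.8]]
side barrel_center [([0.5649, 0.2014, 0.1276], 0.85)]
side wheel_hub [([0.5913, 0.2985, 0.1322], 0.92)]
side hatch [([0.5899, 0.301, 0.1326], 0.7), ([0.5284, 0.2119, 0.1365], 0.56)]
top [([465.4, 56.8], 14970), ([332.6, 66.2], 63), ([318.2, 73.7], 21), ([203.2, 192.7], 143), ([183.8, 213.5], 169), ([197.2, 234.5], 69), ([178.3, 254.7], 155), ([452.3, 365.8], 215)]
expect [[201.9, 191.0], [180.9, 255.1], [181.7, 220.9], [200.1, 224.8], [191.4, 223.0]]
top barrel_center [([0.5624, 0.2054, 0.1325], 0.73)]
top wheel_hub [([0.5928, 0.2998, 0.1281], 0.59)]
top hatch [([0.5308, 0.2115, 0.1369], 0.8), ([0.7474, 0.2015, 0.0006], 0.71)]
```

The quarter turn came out at about 77°: the knobs at (240,131), (276,110) and (298,142) sit 13° short. For the next knob I start from that angle.

Run:
```python
from turn import *
hub=np.array([.5925,.2995,.130])
turn(hub,-13,93)
manip.move_pose([.42,.10,.33],[np.pi,0,yc+np.pi/2]); st()
for c in("side","top"):
    kn,k=knobs(c); print(c,[x for x in kn if x[0][0]<310]); print("expect",proj(hub+np.array([.062*XB,-.062*XB,.062*Z,-.062*Z,0*Z]),k).round(1).tolist())
    for qn in("barrel_center","wheel_hub","hatch","part_a_center"): print(c,qn,find(qn,c))
```

```text
psi 2.86 q6 -0.94
t 34.06 tcp [0.6063 0.2957 0.17  ] F [ 0.  -0.1  0.5] T [-0.03 -0.01 -0.01] gw 1.001 ff 0.0 q [ 0.34  0.21  1.55  0.    1.39 -0.94]
t 34.65 tcp [0.606  0.2955 0.1698] F [ 1.4 -1.5  1.8] T [-0.08  0.08 -0.06] gw 0.275 ff 59.1 q [ 0.34  0.21  1.55 -0.    1.39 -0.94]
-3 [ 6.4 -3.  -0.3] 6 [ 6.8 -4.8  2.7] 16 [ 8.  -5.5  6.5] 26 [ 6.9 -4.1  9.2] 35 [ 5.4 -4.7 10.6] 45 [ 4.2 -3.   8.5] 54 [ 1.3 -3.  12.3] 64 [-0.3 -1.1 15. ] 74 [-1.7 -0.9 13. ] 83 [-3.2  0.3 12.4] 93 [-2.7 -0.5 10.7] 
t 38.69 tcp [0.535  0.3176 0.1094] F [-2.2 -0.7 10.3] T [-0.65 -0.2  -0.16] gw 0.271 ff 80.4 q [ 0.42  0.14  1.72 -0.    1.27 -0.87]
t 41.32 tcp [0.42   0.1002 0.329 ] F [-0.9 -0.1  0.3] T [-0.03 -0.   -0.  ] gw 0.996 ff 0.0 q [ 0.06 -0.47  1.9   0.    1.71  0.35]
side [([275.6, 110.4], 102), ([240.1, 131.5], 98), ([298.3, 142.5], 97), ([195.1, 406.4], 446)]
expect [[298.8, 136.2], [239.4, 137.2], [268.3, 109.3], [270.0, 162.5], [269.2, 136.7]]
side barrel_center [([0.5664, 0.2022, 0.1273], 0.72), ([0.5262, -0.2101, -0.0049], 0.34)]
side wheel_hub [([0.5897, 0.3009, 0.1323], 0.8)]
side hatch [([0.7424, -0.105, -0.0002], 0.34)]
side part_a_center [([0.5063, 0.1974, 0.0166], 0.38)]
top [([203.3, 192.8], 142), ([184.1, 213.5], 169), ([197.3, 234.5], 69), ([178.4, 254.7], 155)]
expect [[201.6, 190.8], [180.7, 254.8], [181.4, 220.6], [199.8, 224.6], [191.2, 222.7]]
top barrel_center [([0.5924, 0.2992, 0.132], 0.65), ([0.5632, 0.2059, 0.1265], 0.56)]
top wheel_hub [([0.5951, 0.3032, 0.1309], 0.71)]
top hatch [([0.5553, 0.2063, 0.0962], 0.72)]
top part_a_center [([0.5067, 0.1957, 0.0119], 0.51)]
```

The rods are now in the tray (506,197 mm, z≈12-17 mm). The hatch is still about 13° short of straight down, so I'll make a small corrective turn.

```bash
cat > chk.py <<'E'
from turn import *
def angle(hub):
    manip.move_pose([.42,.10,.33],[np.pi,0,yc+np.pi/2]); st()
    for c in("side","top"):
        kn,k=knobs(c); obs=np.array([x[0] for x in kn])
        from scipy.optimize import minimize_scalar
        pr=lambda a:proj(hub+np.array([.062*(-np.sin(t)*XB+np.cos(t)*Z) for t in a+np.radians([0,90,-90])]),k)
        def res(a,sh): 
            return [np.linalg.norm(obs-p-sh,axis=1).min() for p in pr(a)]
        g=[(np.sum(np.square(res(np.radians(a),np.array([dx,dy])))),a,dx,dy) for a in np.arange(-25,25,.5) for dx in np.arange(-3,3.1,.5) for dy in np.arange(-3,3.1,.5)]
        print(c,"err,angle,shift",min(g))
E
python3 - <<'E'
from chk import *
hub=np.array([.5925,.2995,.130])
turn(hub,-13,5,step=5)
angle(hub)
E
```

```text
psi 2.86 q6 -0.94
t 43.84 tcp [0.6063 0.2958 0.17  ] F [-0.8 -0.2  0.3] T [-0.04 -0.02  0.02] gw 1.0 ff 0.0 q [ 0.34  0.21  1.55 -0.    1.39 -0.94]
t 44.42 tcp [0.606  0.2954 0.1698] F [ 0.2 -1.4  2.2] T [-0.15  0.08 -0.02] gw 0.27 ff 59.2 q [ 0.34  0.21  1.55 -0.    1.39 -0.94]
-8 [ 5.5 -3.5 -1.2] -4 [ 8.2 -3.5 -0.4] 0 [ 7.5 -3.7  1. ] 5 [ 7.3 -4.2  1.9] 
t 45.52 tcp [0.5906 0.2998 0.1729] F [ 7.3 -4.5  2.1] T [-0.78 -1.48  0.35] gw 0.275 ff 59.6 q [ 0.36  0.17  1.58 -0.01  1.38 -0.92]
t 48.19 tcp [0.4201 0.1002 0.3294] F [ 0.1 -0.3  0.2] T [0.02 0.01 0.02] gw 1.0 ff 0.0 q [ 0.06 -0.47  1.9   0.    1.71  0.35]
side err,angle,shift (np.float64(0.4351449806284513), np.float64(-1.0), np.float64(0.5), np.float64(0.5))
top err,angle,shift (np.float64(0.2573659134558131), np.float64(-1.0), np.float64(-0.5), np.float64(0.5))
```

Run:
```python
from h import *
a,k=grab("wrist"); b,k=grab("side"); t,k=grab("top")
w=a[0:240,150:550][:,:,::-1]; s=b[100:250,190:390][:,:,::-1]; t=t[170:320,190:390][:,:,::-1]
cv2.imwrite("pics/v9.png",np.hstack([cv2.resize(x,(266,200) if 0 else (400,300),interpolation=cv2.INTER_CUBIC) for x in (s,)]+[np.vstack([cv2.resize(w,(400,240))[:150],cv2.resize(t,(400,300))[75:225]])]))
for c in("side","wrist","top"): print(c,[find(q,c) for q in("barrel_center","part_a_center")])
```

```text
side [[([0.5682, 0.2044, 0.1255], 0.73)], [([0.507, 0.1941, 0.0198], 0.53)]]
wrist [[([0.5625, 0.2046, 0.129], 0.97)], [([0.5092, 0.1974, 0.0211], 0.78)]]
top [[([0.5634, 0.2054, 0.1311], 0.78)], [([0.5098, 0.1933, 0.015], 0.72)]]
```

View pics/v9.png

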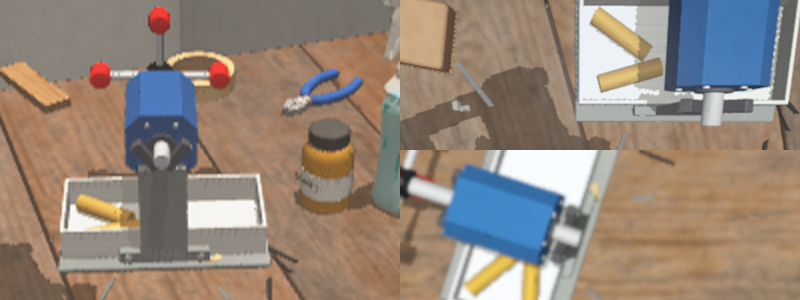

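Both rods lie in the tray, at (100,208) and (110,225) in the side view. The wheel is upright and square and the barrel is seated in the notches. Handing in.

```bash
python3 -c "
from plant import manip
print(manip.sign_off())"
```

```text
the job is handed in; nothing more can be done
None
```

The job is handed in at about 48 s of the 72 s limit: the barrel sits in the cradle notches with its hatch within about 1° of straight down, both brass rods are in the tray, and the jar, tape measure and oil can were not touched.

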